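Turn the blue chopping board over at the fence

ROBOT

A 6-joint arm with a two-finger parallel gripper is mounted at the origin on the work surface. World frame = base frame: x ahead of the robot, y to its left, z up, the work surface at z = 0. Lengths are in m, angles in rad, forces in N, time in s.
With the tool pointing down it reaches from about 0.35 to 0.925 m from the base axis. Payload 6.4 kg.
Tool frame: the origin (TCP) lies at the very end of the fingers, on their centre line; the grasp point (between the pads) lies 19 mm behind it; z points along the fingers, y is the direction in which the jaws open and shut (so a half turn about z gives the same grasp; the last joint's range is limited). The gripper opens to 94 mm and grips with 3 to 60 N. Pads are 16 mm wide; open, the fingers measure 119 mm over their backs; the gripper's body (75 mm by 177 mm) begins 78 mm behind the grasp point.
Start: joints at [-1.327, 0.245, 1.558, -0, 1.339, -0.174], TCP at [0.264, -0.594, 0.205] pointing down, gripper open.
Joint ranges: [-3.13, 3.13], [-1.02, 2.26], [0.13, 2.54], [-0.95, 4.09], [0.21, 2.88], [-2.74, 2.74]. Speed limits (rad/s): [2.57, 2.57, 3.14, 3.14, 3.14, 3.14].

INTERFACE

Orientations are given as [roll, pitch, yaw] about the fixed x, y, z axes, in that order (R = Rz(yaw) Ry(pitch) Rx(roll)).
In Python, from station import bot, read_camera gives the robot as it stands.
- The arm moves only by the tool arm_command, never from a script. Its argument "rows" is a list of rows, each a list of 7 numbers: the shift along the tool's x, y, z in m, then the turn, a rotation vector about the tool's x, y, z in rad, then the closure, from 0 (fully open) to 1 (shut). In form: [[x, y, z, rx, ry, rz, hand], ...]. A call has 1 to 5 rows; each row shifts and turns the commanded pose from where the row before left it, along the tool's axes as they then stand; what a row does not reach is not made up. A row lasts 1/12 s, in which the tool goes at most 41.7 mm and 7.16 degrees, less where a joint would pass 70% of its speed; a pose out of reach is approached as far as the arm can. A call is refused whole if a number of a shift passes 0.0417 or a number of a turn 0.125, either way. A call with a gripper value outside its range is refused whole. The fingers move at their own pace and stop on an object; the grip force is fixed at half the most. Time passes only in rows, so rows that do not move let the fingers close. It gives the time, the measured TCP pose, the force and the opening at its end, in the units of the state.
- bot.get_state(): the state, without advancing time (a new reading comes with each control period).
- read_camera(name): name is "scene" or "top" or "wrist"; returns a dict with "image" (420x560x3 uint8, blue, green, red), "depth" (420x560 float32, m along the optical axis (not along the pixel's ray), 0 where there is no reading), "K" (3x3 intrinsics, pixels), "R" (3x3) and "t" (3): a world point X has camera coordinates R X + t. Camera axes: x right, y down, z forward; pixel columns grow to the right and rows downward; lengths in m; the calibration is good to about 2 mm. A picture is of the moment at which its call begins.
- bot.close_job(): hands the job in, once; it reports no verdict.
The state is a dict: "t": time; "joint_positions": joint angles; "qvel": joint speeds; "tau": joint torques, N m; "tcp_pos": TCP position; "tool_rot": TCP orientation; "contact_force": force on the tool from outside, world axes, zero at the start; "moment": the same for the moment, N m; "opening": opening from 0.0 (shut) to 1.0 (fully open).
Only numpy, scipy, OpenCV 4.12 (cv2) and the standard library are available. Lean on these libraries where they do the work, as an engineer would, in place of code of your own. Each camera call takes 0.05 s, during which the arm holds its last target.

TASK

The blue side of the blue chopping board is used up: turn the board over so that its clean white side is up. Push it flat along the table into the curved metal fence until it is standing and leaning on the fence, then pull its top edge back over so that it falls and lies flat on the table in front of the fence. Leave the yellow board where it lies.

Things in the scene. Friction and masses are not known exactly. Their poses are not given: they have to be found in the camera images.
- blue_board: Loose plastic chopping board 100 mm (its x) by 180 mm (its y) by 14 mm thick, about 0.24 kg; blue above, white below. Origin at its centre, half-way through the thickness; z points out of the blue side (up at the start), y roughly towards the fence. It lies flat, its leading 100 mm side 20 to 80 mm from the fence's toe, left or right of the yellow board.
- yellow_board: The same board in yellow on white, lying beside the blue one about 50 mm away, in front of the same fence; not to be moved. Origin and axes as for the blue board.
- fence: Fixed smooth bare-metal fence, 290 mm long (x), 100 mm high. Origin on the table, mid-length on the toe (its front bottom line); z up; y points level into the fence: push boards to +y. Its face curves up from the toe through y 28, z 28 and y 46, z 60 to the top edge at y 58, z 100 mm. Feet behind reach y 100 mm, below z 95 mm. A board's leading side rides up this face as its other end is pushed.
- fence_top (a point): Middle of the fence's top edge; axes as the fence's. With its lower end pushed to the toe, a board leans here at about 60 degrees and stays when let go; its upper end is then about 155 mm above the table and 90 mm beyond the toe (+y), 55 mm above the fence, with clear space behind. Drawn back (-y) by that end until past upright, it falls white side up.
Mind the look-alikes: they are no part of the job. Leave any orange, pink or red look-alike of the blue_board alone.

How it is judged:
On the way:
1. the blue board has been pushed up and leans on the fence, 40 to 80 degrees from lying flat (angle between blue_board's own z axis and vertical between 0.7 and 1.4 rad and contact force between blue_board and fence above 0.1 N), for 0.2 s.
At the end, for the whole second after the job is handed in: The blue board lies flat on the table with its white side up (within 10 degrees), at rest, its centre 50 to 300 mm in front of the fence's toe, and the yellow board is within 20 mm of where it was (angle between blue_board's own z axis and vertical above 2.97 rad and height (world z) of blue_board below 0.015 m and y of blue_board in the frame of fence between -0.3 and -0.05 m and linear speed of blue_board below 0.02 m/s and distance of yellow_board from where it was at the start of the episode below 0.02 m); the robot touches nothing.
It fails at once if the yellow board is pushed or lifted more than 20 mm from its place (distance of yellow_board from where it was at the start of the episode above 0.02 m).
It also fails if it takes over 48 s, if anything falls off the work surface, if the arm or the gripper's body presses on something with over 40 N, if the wrist force passes 120 N, or if a joint passes its speed limit or range.

## Working session

There is one attempt and no reset: what is moved stays moved. The work goes in short steps, Python scripts to look and compute and a tool call to move; the robot and the scene stay as the last step left them, time stands still between calls to the robot, and variables do not carry over. Pictures are saved under pics/ and viewed, and the job is handed in when it is done.

Besides the shell and the picture viewer there is one more tool, called after "Call:" as name([rows], argument=value, ...), one row to a line, values as JSON. arm_command: Moves the arm, as the interface text tells. Its arguments: {"type":"object","properties":{"rows":{"type":"array","items":{"type":"array","items":{"type":"number"}}}},"required":["rows"]}

```bash
ls; mkdir -p pics
python3 - <<'E'
from station import bot, read_camera
import cv2
for n in ["scene","top","wrist"]:
    c=read_camera(n); cv2.imwrite(f"pics/{n}0.png",c["image"]); print(n,c["K"].tolist(),c["R"].round(3).tolist(),c["t"].round(3).tolist())
print(bot.get_state())
E
```

```text
pics
scene [[537.2577120458635, 0.0, 272.75744531796465], [0.0, 537.2577120458635, 201.82027654183815], [0.0, 0.0, 1.0]] [[0.832, 0.555, 0.009], [0.465, -0.687, -0.559], [-0.304, 0.469, -0.829]] [-0.31, -0.239, 1.701]
top [[451.0448636245861, 0.0, 282.3822612558458], [0.0, 451.0448636245861, 209.4645178615093], [0.0, 0.0, 1.0]] [[0.019, -1.0, 0.008], [-0.981, -0.02, -0.191], [0.191, -0.004, -0.981]] [-0.149, 0.475, 1.443]
wrist [[313.1465127842899, 0.0, 277.2679433954494], [0.0, 313.1465127842899, 212.05113666319664], [0.0, 0.0, 1.0]] [[0.405, -0.914, -0.001], [-0.883, -0.392, 0.257], [-0.236, -0.103, -0.966]] [-0.65, -0.026, 0.392]
{'t': 0.15, 'joint_positions': array([-1.32708354e+00,  2.45619664e-01,  1.55873192e+00, -2.46911037e-05,
        1.33870755e+00, -1.74076753e-01]), 'qvel': array([-0.00064649, -0.00208786, -0.00299094,  0.00070958,  0.00186015,
       -0.00034523]), 'tau': array([ 1.47749019e-03, -4.16264427e+01, -3.14981711e+01,  6.85813744e-02,
        3.15893290e-02, -8.53713550e-05]), 'tcp_pos': array([ 0.26363093, -0.59362898,  0.20462136]), 'tool_rot': array([-3.14014418e+00, -2.30333712e-04,  4.17795071e-01]), 'contact_force': array([-0.99683691, -0.56696349, -0.80488221]), 'moment': array([ 0.02009642, -0.0056574 , -0.01675133]), 'opening': 0.9984598442689724}
```

View pics/scene0.png

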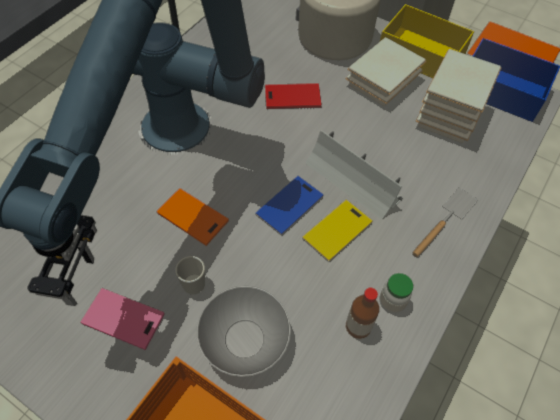

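View pics/top0.png

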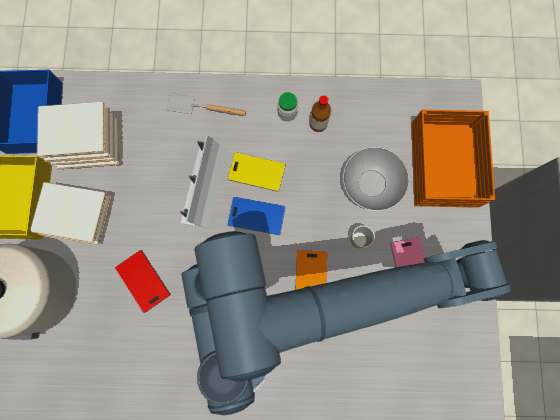

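Candidates: the blue board at scene (290,205), top (257,215). Look-alikes are orange (193,216), red (293,96), pink (123,318) and yellow (338,230) in the scene view, plus a blue bin at (520,75). I choose the blue board beside the yellow one, in front of the fence.

```bash
cat > h.py <<'E'
from station import bot, read_camera
import cv2, numpy as np
from scipy.spatial.transform import Rotation as Rot
def ray(c,px,z):
    d=c["R"].T@np.linalg.inv(c["K"])@np.array([px[0],px[1],1.]); o=-c["R"].T@c["t"]
    return o+d*(z-o[2])/d[2]
def cloud(c):
    v,u=np.mgrid[0:420,0:560]; d=c["depth"]
    P=np.stack([(u-c["K"][0,2])/c["K"][0,0]*d,(v-c["K"][1,2])/c["K"][1,1]*d,d],-1)
    return (P-c["t"])@c["R"]
def mask(c,h0,h1,s=90,v=40):
    h=cv2.cvtColor(c["image"],cv2.COLOR_BGR2HSV); return cv2.inRange(h,(h0,s,v),(h1,255,255))
E
python3 - <<'E'
from h import *
for n in ["scene","top"]:
    c=read_camera(n)
    for nm,(a,b),roi in [("blue",(105,125),(0,560)),("yellow",(22,35),(0,560))]:
        m=mask(c,a,b)
        cs=cv2.findContours(m,cv2.RETR_EXTERNAL,cv2.CHAIN_APPROX_NONE)[0]
        for k in cs:
            if cv2.contourArea(k)<600: continue
            P=np.array([ray(c,p[0],0.014)[:2] for p in k],np.float32)
            (x,y),wh,an=cv2.minAreaRect(P)
            print(n,nm,cv2.boundingRect(k),(round(x,3),round(y,3)),np.round(wh,3),round(an,1),cv2.boxPoints(((x,y),wh,an)).round(3).tolist())
    if n=="scene": cv2.imwrite("pics/crop.png",cv2.resize(c["image"][110:290,220:440],None,fx=3.5,fy=3.3,interpolation=2))
    # fence cloud
    P=cloud(c); s=(P[...,2]>0.02)&(P[...,2]<0.12)
    r=np.zeros_like(s); 
    if n=="scene": r[125:215,305:410]=1
    else: r[130:230,175:222]=1
    Q=P[s&r]; print("fence",len(Q),Q.min(0).round(3),Q.max(0).round(3))
    for z0 in (.02,.03,.045,.06,.08,.095,.1):
        q=Q[abs(Q[:,2]-z0)<.004]
        if len(q)>20:
            f=np.polyfit(q[:,0],q[:,1],1); print(z0,len(q),f.round(4),q[:,0].min().round(3),q[:,0].max().round(3))
E
```

```text
scene blue (256, 176, 67, 58) (0.464, -0.052) [0.179 0.1  ] 80.6 [[0.4000000059604645, -0.13199999928474426], [0.49900001287460327, -0.14900000393390656], [0.527999997138977, 0.02800000086426735], [0.4300000071525574, 0.04500000178813934]]
scene blue (486, 40, 74, 81) (0.806, 0.792) [0.262 0.308] 3.4 [[0.6660000085830688, 0.9380000233650208], [0.6850000023841858, 0.6299999952316284], [0.9459999799728394, 0.6460000276565552], [0.9279999732971191, 0.9539999961853027]]
scene yellow (303, 200, 69, 61) (0.619, -0.048) [0.183 0.102] 77.7 [[0.5490000247955322, -0.12700000405311584], [0.6489999890327454, -0.14800000190734863], [0.6890000104904175, 0.029999999329447746], [0.5879999995231628, 0.052000001072883606]]
scene yellow (380, 4, 94, 74) (0.48, 0.807) [0.298 0.317] 0.0 [[0.3310000002384186, 0.9649999737739563], [0.3310000002384186, 0.6480000019073486], [0.6290000081062317, 0.6480000019073486], [0.6290000081062317, 0.9649999737739563]]
fence 2902 [ 0.42 -0.02  0.02] [0.712 0.192 0.107]
0.02 229 [-0.0981  0.1427] 0.42 0.706
0.03 300 [-0.1694  0.2037] 0.422 0.708
0.045 277 [-0.176   0.2168
[... 715 characters left out ...]
5, 0.8289999961853027], [0.36800000071525574, 0.6499999761581421], [0.6589999794960022, 0.656000018119812], [0.6549999713897705, 0.8349999785423279]]
top yellow (228, 152, 58, 39) (0.616, -0.048) [0.18  0.101] 77.6 [[0.5479999780654907, -0.125], [0.6460000276565552, -0.1459999978542328], [0.6850000023841858, 0.029999999329447746], [0.5870000123977661, 0.050999999046325684]]
fence 1664 [0.421 0.074 0.02 ] [0.711 0.189 0.106]
0.02 122 [-0.1652  0.1952] 0.421 0.705
0.03 188 [-0.1672  0.202 ] 0.423 0.709
0.045 153 [-0.1686  0.2132] 0.423 0.706
0.06 155 [-0.1595  0.2161] 0.424 0.708
0.08 110 [-0.1692  0.2294] 0.425 0.708
0.095 176 [-0.1754  0.2381] 0.431 0.71
0.1 163 [-0.1757  0.2378] 0.427 0.711
```

View pics/crop.png

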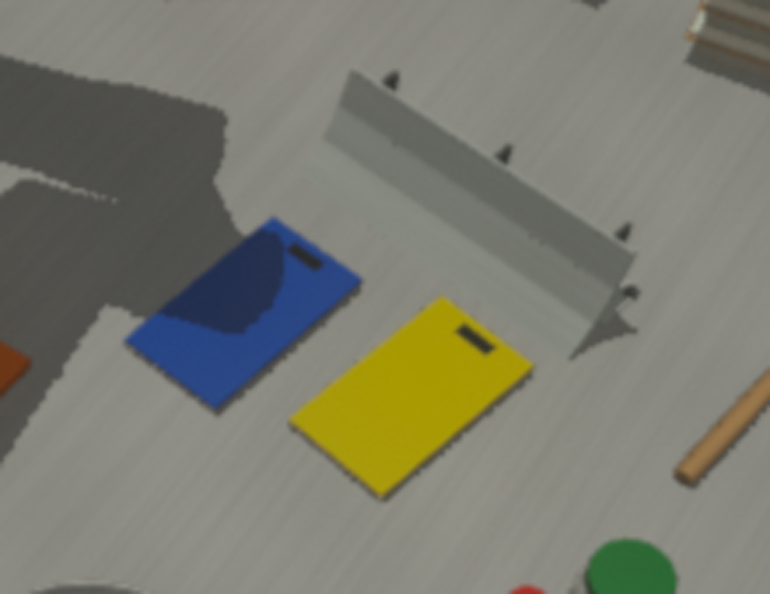

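Run:
```python
from h import *
c=read_camera("top");P=cloud(c)
e=np.array([[.985,-.17],[.17,.985]])
for nm,(x0,x1,y0,y1) in dict(cup=(345,378,220,252),bowl=(335,412,145,215)).items():
    Q=P[y0:y1,x0:x1].reshape(-1,3);Q=Q[Q[:,2]>.02]; uv=Q[:,:2]@e.T
    print(nm,Q.min(0).round(3),Q.max(0).round(3),"uv",uv.min(0).round(3),uv.max(0).round(3))
# target: tool x=+v tilted
def target(u,v,z,tilt):
    xy=e.T@np.array([u,v]); R=Rot.from_euler("xyz",[np.pi,0,np.arctan2(.985,.17)]) 
    return xy.round(4),z,R
s=bot.get_state();R0=Rot.from_euler("xyz",s["tool_rot"])
_,_,R1=target(.465,-.09,0,0)
print((R0.inv()*R1).as_rotvec(), target(.465,-.1,0,0)[0], R1.as_matrix().round(3))
d=np.r_[target(.465,-.10,0,0)[0]-s["tcp_pos"][:2],0]; print("d",d, "in tool0",R0.inv().apply(d))
```

```text
cup [ 0.193 -0.432  0.02 ] [ 0.424 -0.134  1.508] uv [ 0.213 -0.361] [ 0.486 -0.099]
bowl [ 0.193 -0.552  0.02 ] [ 0.692 -0.134  1.508] uv [ 0.213 -0.447] [ 0.76  -0.099]
[-5.56050339e-04 -4.26766172e-04 -9.82095830e-01] [ 0.441  -0.1776] [[ 0.17   0.985  0.   ]
 [ 0.985 -0.17  -0.   ]
 [ 0.     0.    -1.   ]]
d [0.17730981 0.41629159 0.        ] in tool0 [ 3.30967411e-01 -3.08541686e-01  2.41185867e-04]
```

Call:
arm_command([
  [0.0276,-0.0257,0,0,0,0,0.35],
  [0.0276,-0.0257,0,0,0,0,0.35],
  [0.0276,-0.0257,0,0,0,0,0.35],
  [0.0276,-0.0257,0,0,0,0,0.35],
  [0.0276,-0.0257,0,0,0,0,0.35],
])

```text
t: 0.72
tcp_pos: [0.3381, -0.419, 0.2054]
tool_rot: [3.142, -0.0, 0.417]
contact_force: [1.1, 0.2, 0.1]
opening: 0.683
```

Call:
arm_command([
  [0.0276,-0.0257,0,0,0,0,0.35],
  [0.0276,-0.0257,0,0,0,0,0.35],
  [0.0276,-0.0257,0,0,0,0,0.35],
  [0.0276,-0.0257,0,0,0,0,0.35],
  [0.0276,-0.0257,0,0,0,0,0.35],
])

```text
t: 1.13
tcp_pos: [0.4121, -0.2455, 0.2056]
tool_rot: [3.141, -0.0, 0.417]
contact_force: [-0.2, -0.5, -0.7]
opening: 0.652
```

Call:
arm_command([
  [0.0276,-0.0257,0,0,0,0,0.35],
  [0.0276,-0.0257,0,0,0,0,0.35],
  [0,0,0,0,0,-0.109,0.35],
  [0,0,0,0,0,-0.109,0.35],
  [0,0,0,0,0,-0.109,0.35],
])

```text
t: 1.55
tcp_pos: [0.4416, -0.1769, 0.2055]
tool_rot: [3.141, 0.0, 0.752]
contact_force: [-0.1, 1.1, -0.1]
opening: 0.649
```

Call:
arm_command([
  [0,0,0,0,0,-0.109,0.35],
  [0,0,0,0,0,-0.109,0.35],
  [0,0,0,0,0,-0.109,0.35],
  [0,0,0,0,0,-0.109,0.35],
  [0,0,0,0,0,-0.109,0.35],
])

```text
t: 1.97
tcp_pos: [0.4413, -0.1778, 0.2055]
tool_rot: [3.141, 0.0, 1.295]
contact_force: [0.2, 0.3, -0.5]
opening: 0.648
```

Call:
arm_command([
  [0,0,0,0,0,-0.109,0.35],
  [0,0,0,0,0,0,0.35],
  [0,0,0,0,0,0,0.35],
])

```text
t: 2.22
tcp_pos: [0.4413, -0.1778, 0.2055]
tool_rot: [3.142, 0.0, 1.396]
contact_force: [-0.4, -0.1, 0.5]
opening: 0.647
```

Call:
arm_command([
  [0,0,0.04,0,0,0,0.35],
  [0,0,0.04,0,0,0,0.35],
  [0,0,0.04,0,0,0,0.35],
  [0,0,0.035,0,0,0,0.35],
  [0,0,0,0,0.0875,0,0.35],
])

```text
t: 2.63
tcp_pos: [0.4364, -0.172, 0.0434]
tool_rot: [-3.129, -0.096, 1.398]
contact_force: [-0.4, 0.2, -1.5]
opening: 0.652
```

Call:
arm_command([
  [0,0,0,0,0.0875,0,0.35],
  [-0.0042,0,0.024,0,0,0,0.35],
  [-0.004,0,0.02,0,0,0,0.35],
  [0,0,0,0,0,0,0.35],
  [0,0,0,0,0,0,0.35],
])

```text
t: 3.05
tcp_pos: [0.4406, -0.1778, 0.0052]
tool_rot: [-3.139, -0.176, 1.397]
contact_force: [-0.3, -0.7, 0.3]
opening: 0.652
```

Run:
```python
from h import *
cv2.imwrite("pics/s1.png",read_camera("scene")["image"]);c=read_camera("wrist");cv2.imwrite("pics/w1.png",c["image"])
s=bot.get_state();print(s["tcp_pos"],s["tool_rot"],s["contact_force"])
e=np.array([[.985,-.17],[.17,.985]]);print(e@s["tcp_pos"][:2]); print(Rot.from_euler("xyz",s["tool_rot"]).as_matrix().round(3))
```

```text
[ 0.44193866 -0.17859039  0.00674888] [ 3.1403781  -0.17421535  1.39846619] [ 0.20542758  0.57542038 -0.40971956]
[ 0.46566994 -0.10078197]
[[ 0.169  0.985  0.031]
 [ 0.97  -0.172  0.171]
 [ 0.173  0.001 -0.985]]
```

View pics/s1.png

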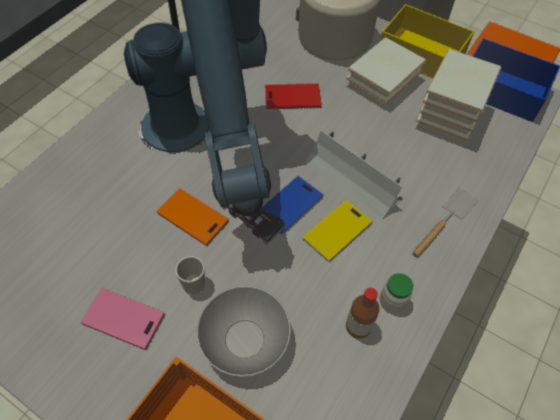

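View pics/w1.png

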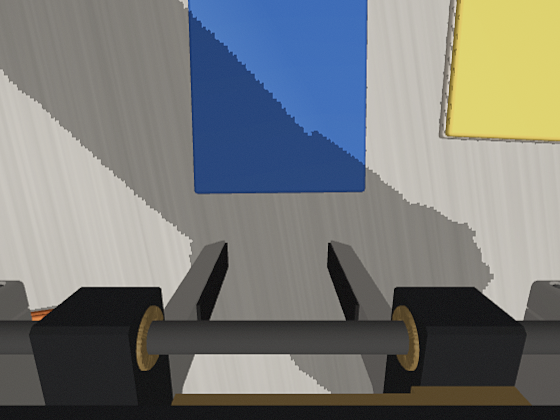

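Call:
arm_command([
  [-0.0005,0,0.003,0,0,0,0.35],
  [0.0148,0,0.0026,0,0,0,0.35],
  [0.0148,0,0.0026,0,0,0,0.35],
  [0.0098,0,0.0017,0,0,0,0.35],
  [0.0098,0,0.0017,0,0,0,0.35],
])

```text
t: 3.57
tcp_pos: [0.4506, -0.1289, 0.0036]
tool_rot: [3.14, -0.174, 1.399]
contact_force: [-0.0, -2.2, -0.1]
opening: 0.648
```

Call:
arm_command([
  [0.0098,0,0.0017,0,0,0,0.35],
  [0.0098,0,0.0017,0,0,0,0.35],
  [0.0098,0,0.0017,0,0,0,0.35],
  [0.0098,0,0.0017,0,0,0,0.35],
  [0.0098,0,0.0017,0,0,0,0.35],
])

```text
t: 3.98
tcp_pos: [0.4588, -0.0796, 0.0032]
tool_rot: [3.141, -0.174, 1.399]
contact_force: [-0.6, -3.1, 2.0]
opening: 0.651
```

Run:
```python
from h import *
cv2.imwrite("pics/s2.png",read_camera("scene")["image"]);c=read_camera("wrist");cv2.imwrite("pics/w2.png",c["image"])
s=bot.get_state();print(s["tcp_pos"],s["tool_rot"],s["contact_force"])
e=np.array([[.985,-.17],[.17,.985]]);print(e@s["tcp_pos"][:2])
```

```text
[ 0.45795151 -0.07816846  0.00263772] [-3.14039726 -0.1762731   1.40015064] [0.22786082 0.00749849 0.28262464]
[0.46437087 0.00085582]
```

View pics/w2.png

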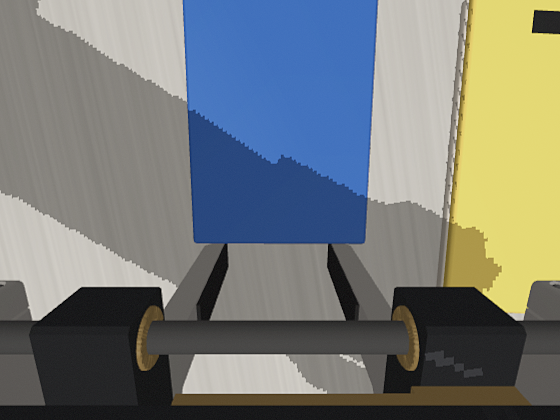

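The board is squarely against both fingers (rear edge at rows ~243, columns 193–366) and has reached the fence. I keep pushing.

Call:
arm_command([
  [0.0098,0,0.0016,0,0,0,0.35],
  [0.0098,0,0.0017,0,0,0,0.35],
  [0.0098,0,0.0017,0,0,0,0.35],
  [0.0098,0,0.0017,0,0,0,0.35],
  [0.0098,0,0.0017,0,0,0,0.35],
])

```text
t: 4.5
tcp_pos: [0.4666, -0.03, 0.0029]
tool_rot: [-3.141, -0.175, 1.399]
contact_force: [0.0, -2.3, -2.4]
opening: 0.649
```

Call:
arm_command([
  [0.0098,0,0.0017,0,0,0,0.35],
  [0.0098,0,0.0017,0,0,0,0.35],
  [0.0098,0,0.0017,0,0,0,0.35],
  [0.0098,0,0.0017,0,0,0,0.35],
  [0.0098,0,0.0017,0,0,0,0.35],
])

```text
t: 4.92
tcp_pos: [0.4754, 0.0192, 0.0034]
tool_rot: [-3.141, -0.175, 1.399]
contact_force: [0.4, -1.8, -1.2]
opening: 0.652
```

```bash
cat > look.py <<'E'
from h import *
import sys
n=sys.argv[1]
a=read_camera("scene")["image"];b=read_camera("wrist")["image"]
cv2.imwrite(f"pics/{n}.png",np.hstack([cv2.resize(a[90:300,200:440],(400,350)),cv2.resize(b,(400,350))]))
s=bot.get_state();print(s["t"],s["tcp_pos"],s["tool_rot"],s["contact_force"],s["opening"])
e=np.array([[.985,-.17],[.17,.985]]);print(e@s["tcp_pos"][:2])
E
python3 look.py p3
```

```text
5.0167 [0.47539057 0.0195764  0.00342259] [-3.14141069 -0.17577157  1.40048848] [-0.0091999  -0.44830834 -0.23616585] 0.65226517230592
[0.46493172 0.10009915]
```

View pics/p3.png

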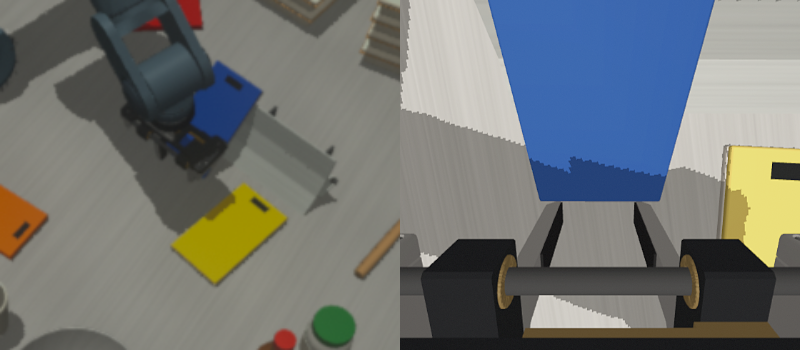

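The board is rising evenly on the fence, and the yellow board hasn't moved. I push on to the toe.

Call:
arm_command([
  [0.0098,0,0.0017,0,0,0,0.35],
  [0.0098,0,0.0017,0,0,0,0.35],
  [0.0098,0,0.0017,0,0,0,0.35],
  [0.0049,0,0.0009,0,0,0,0.35],
  [0.0049,0,0.0009,0,0,0,0.35],
])

```text
t: 5.43
tcp_pos: [0.4821, 0.058, 0.0032]
tool_rot: [-3.141, -0.175, 1.399]
contact_force: [0.1, -0.6, -1.4]
opening: 0.649
```

Call:
arm_command([
  [0.0049,0,0.0009,0,0,0,0.35],
  [0.0049,0,0.0009,0,0,0,0.35],
  [0,0,0,0,0,0,0.35],
  [0,0,0,0,0,0,0.35],
  [0,0,0,0,0,0,0.35],
])

```text
t: 5.85
tcp_pos: [0.4841, 0.067, 0.0035]
tool_rot: [3.141, -0.175, 1.399]
contact_force: [-0.3, 0.3, -0.3]
opening: 0.649
```

```bash
python3 look.py p4
python3 - <<'E'
from h import *
e=np.array([[.985,-.17],[.17,.985]])
for n in ("scene","wrist"):
    c=read_camera(n);P=cloud(c);m=(mask(c,105,125)>0)&(c["depth"]>.02)&(P[...,2]<.3)
    Q=P[m];Q=np.c_[Q[:,:2]@e.T-[0,.174],Q[:,2]];Q=Q[(abs(Q[:,0]-.465)<.07)&(abs(Q[:,1])<.15)]
    print(n,len(Q),Q.min(0).round(3),Q.max(0).round(3))
    A=np.c_[Q-Q.mean(0)];nrm=np.linalg.svd(A,full_matrices=False)[2][2];print("normal",nrm.round(3),"angle",np.degrees(np.arccos(abs(nrm[2]))))
E
```

```text
5.95 [0.48407487 0.06684019 0.00347662] [ 3.14120298 -0.17515308  1.39843788] [-0.18657616 -0.57029567  0.18724761] 0.6483628409133972
[0.46545092 0.14813031]
scene 893 [ 0.421 -0.069  0.008] [0.533 0.083 0.293]
normal [ 0.804  0.401 -0.439] angle 63.98485097563284
wrist 74724 [ 0.417 -0.018  0.009] [0.527 0.057 0.126]
normal [-0.003 -0.85   0.526] angle 58.25929535237878
```

View pics/p4.png

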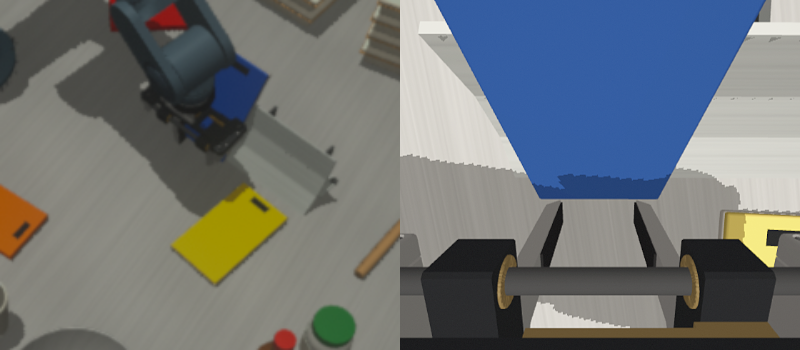

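Call:
arm_command([
  [0.002,0,0.0003,0,0,0,0.35],
  [0.002,0,0.0003,0,0,0,0.35],
  [0,0,0,0,0,0,0.35],
  [-0.003,0,-0.0005,0,0,0,0.35],
  [-0.005,0,-0.0009,0,0,0,0.35],
])

```text
t: 6.47
tcp_pos: [0.4831, 0.0631, 0.0034]
tool_rot: [-3.142, -0.175, 1.4]
contact_force: [-0.6, -0.8, 0.4]
opening: 0.657
```

Call:
arm_command([
  [-0.01,0,-0.0017,0,0,0,0.35],
  [-0.02,0,-0.0034,0,0,0,0.35],
  [-0.02,0,-0.0034,0,0,0,0.35],
  [0,0,0,0,0,0,0.35],
  [0,0,0,0,0,0,0.35],
])

```text
t: 6.88
tcp_pos: [0.4745, 0.012, 0.0032]
tool_rot: [3.141, -0.175, 1.396]
contact_force: [0.0, 0.5, 0.1]
opening: 0.647
```

```bash
cat > ang.py <<'E'
from h import *
e=np.array([[.985,-.17],[.17,.985]])
c=read_camera("wrist");P=cloud(c);m=(mask(c,105,125)>0)&(c["depth"]>.02)&(P[...,2]<.3)
Q=P[m];Q=np.c_[Q[:,:2]@e.T-[0,.174],Q[:,2]];Q=Q[(abs(Q[:,0]-.465)<.07)&(abs(Q[:,1])<.15)]
print(len(Q),Q.min(0).round(3),Q.max(0).round(3))
A=Q-Q.mean(0);nrm=np.linalg.svd(A,full_matrices=False)[2][2];print("normal",nrm.round(3),"angle",np.degrees(np.arccos(abs(nrm[2]))))
E
python3 look.py p5; python3 ang.py
```

```text
6.9833 [0.47441202 0.01308559 0.0030674 ] [-3.14146025 -0.17527796  1.39831714] [ 0.45359546 -0.0749149   0.05878472] 0.6506952648805936
[0.46507129 0.09353935]
31341 [ 0.417 -0.013  0.008] [0.516 0.028 0.079]
normal [-0.004 -0.863  0.506] angle 59.631825786042214
```

View pics/p5.png

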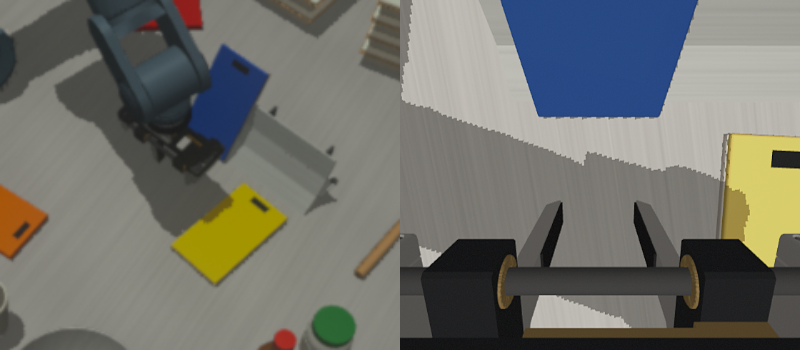

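Board stays leaning at 59.6° (measured, 31k points), lower blue edge at 13 mm before the toe. Next I back away, rise and pass over to its rear side.

Call:
arm_command([
  [-0.03,0,-0.0053,0,0,0,0.35],
  [-0.03,0,-0.0053,0,0,0,0.35],
  [0.007,0,-0.0394,0,0,0,0.35],
  [0.007,0,-0.0394,0,0,0,0.35],
  [0.007,0,-0.0394,0,0,0,0.35],
])

```text
t: 7.45
tcp_pos: [0.4632, -0.0463, 0.1238]
tool_rot: [-3.139, -0.176, 1.398]
contact_force: [1.9, -0.3, 0.0]
opening: 0.647
```

Call:
arm_command([
  [0.007,0,-0.0394,0,0,0,0.35],
  [0.007,0,-0.0394,0,0,0,0.35],
  [0.007,0,-0.0394,0,0,0,0.35],
  [0,0,0,0,-0.0875,0,0.35],
  [0,0,0,0,-0.0875,0,0.35],
])

```text
t: 7.87
tcp_pos: [0.4658, -0.0478, 0.247]
tool_rot: [3.134, 0.005, 1.398]
contact_force: [-0.3, 0.1, -1.0]
opening: 0.649
```

Call:
arm_command([
  [0,0,0,0,0,0,0.35],
  [0,0,0,0,0,0,0.35],
])

```text
t: 8.03
tcp_pos: [0.464, -0.0453, 0.2428]
tool_rot: [-3.141, -0.002, 1.402]
contact_force: [0.3, 0.5, -0.6]
opening: 0.649
```

```bash
python3 look.py p6; python3 ang.py
```

```text
8.1333 [ 0.46365361 -0.04644828  0.24227741] [-3.13981711e+00 -1.78839172e-03  1.39931343e+00] [-0.65021094 -0.50625136 -0.48749334] 0.6469596187216424
[0.46459502 0.03306956]
8015 [ 0.417 -0.012  0.008] [0.517 0.045 0.108]
normal [ 0.004  0.863 -0.505] angle 59.643134412063205
```

View pics/p6.png

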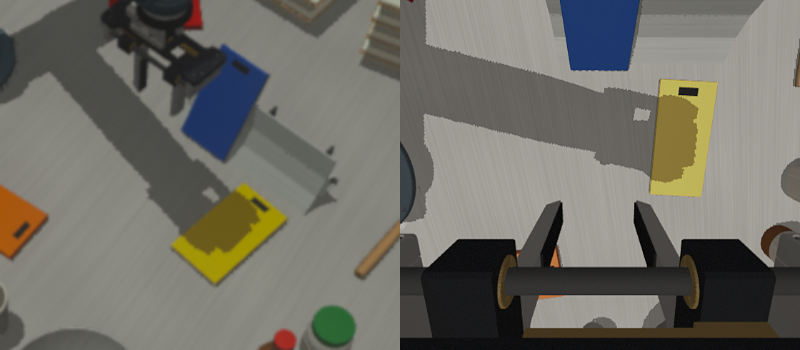

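Call:
arm_command([
  [0.032,0,0,0,0,0,0.35],
  [0.032,0,0,0,0,0,0.35],
  [0.032,0,0,0,0,0,0.35],
  [0.032,0,0,0,0,0,0.35],
  [0.032,0,0,0,0,0,0.35],
])

```text
t: 8.6
tcp_pos: [0.4914, 0.1116, 0.2425]
tool_rot: [-3.14, -0.001, 1.397]
contact_force: [1.6, -0.4, 1.1]
opening: 0.651
```

Call:
arm_command([
  [0.032,0,0,0,0,0,0.35],
  [0.032,0,0,0,0,0,0.35],
  [0.032,0,0,0,0,0,0.35],
  [0,0,0,0,0,0,0.35],
  [0,0,0,0,0,0,0.35],
])

```text
t: 9.02
tcp_pos: [0.5077, 0.2058, 0.2422]
tool_rot: [-3.14, 0.0, 1.4]
contact_force: [0.5, -0.6, 0.5]
opening: 0.654
```

```bash
python3 look.py p7
python3 - <<'E'
from h import *
e=np.array([[.985,-.17],[.17,.985]])
for n in ("scene","top"):
    c=read_camera(n);P=cloud(c);m=(mask(c,105,125)>0)&(c["depth"]>.02)&(P[...,2]<.2)
    m=cv2.erode(m.astype(np.uint8),np.ones((3,3)))>0
    Q=P[m];Q=np.c_[Q[:,:2]@e.T-[0,.174],Q[:,2]];Q=Q[(abs(Q[:,0]-.465)<.06)&(abs(Q[:,1])<.15)]
    if len(Q)<20: print(n,len(Q)); continue
    print(n,len(Q),Q.min(0).round(3),Q.max(0).round(3))
    q=Q[Q[:,2]>Q[:,2].max()-.02];print(q.mean(0).round(3))
E
```

```text
9.1167 [0.50778134 0.20439494 0.24250038] [-3.14021401e+00  4.13238577e-04  1.39770720e+00] [-0.59742998 -0.42604346 -0.66219258] 0.6462109139324231
[0.46541748 0.28765184]
scene 1452 [ 0.419 -0.011  0.009] [0.514 0.08  0.164]
[0.469 0.072 0.153]
top 951 [ 0.418 -0.009  0.007] [0.51  0.079 0.169]
[0.461 0.074 0.157]
```

View pics/p7.png

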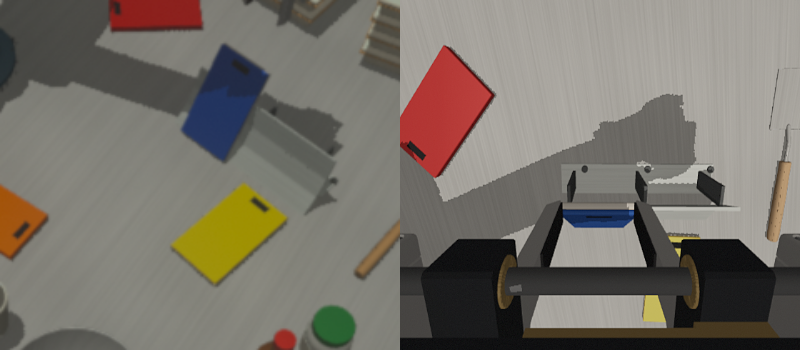

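The board top is at 80 mm past the toe at z 0.164, as expected. The fingers are behind it, so I lower them.

Call:
arm_command([
  [0.006,0,0,0,0,0,0.35],
  [0,0,0.038,0,0,0,0.35],
  [0,0,0.038,0,0,0,0.35],
  [0,0,0.038,0,0,0,0.35],
  [0,0,0,0,0,0,0.35],
])

```text
t: 9.63
tcp_pos: [0.5034, 0.2097, 0.1214]
tool_rot: [-3.128, 0.005, 1.398]
contact_force: [-0.6, 0.5, -0.9]
opening: 0.647
```

Call:
arm_command([
  [-0.01,0,0,0,0,0,0.35],
  [-0.01,0,0,0,0,0,0.35],
  [-0.01,0,0,0,0,0,0.35],
  [-0.01,0,0,0,0,0,0.35],
  [0,0,0,0,0,0,0.35],
])

```text
t: 10.05
tcp_pos: [0.5031, 0.1701, 0.1312]
tool_rot: [3.138, -0.001, 1.397]
contact_force: [0.5, -0.1, 0.1]
opening: 0.651
```

```bash
python3 look.py p8
```

```text
10.15 [0.50286302 0.17135093 0.13049042] [ 3.13921830e+00 -8.59456521e-04  1.39749129e+00] [0.82990015 1.40138776 0.24376347] 0.652113148357477
[0.46619042 0.25426738]
```

View pics/p8.png

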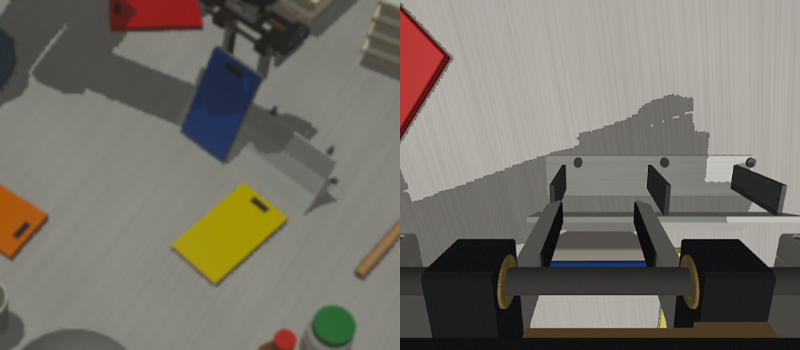

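Call:
arm_command([
  [-0.01,0,0,0,0,0,0.35],
  [-0.01,0,0,0,0,0,0.35],
  [-0.01,0,0,0,0,0,0.35],
  [-0.01,0,0,0,0,0,0.35],
  [-0.01,0,0,0,0,0,0.35],
])

```text
t: 10.57
tcp_pos: [0.4931, 0.1215, 0.129]
tool_rot: [-3.141, 0.0, 1.399]
contact_force: [0.3, -0.6, 0.2]
opening: 0.65
```

```bash
python3 look.py p9
```

```text
10.6667 [0.4932221  0.12117137 0.12898661] [-3.14120423e+00  3.17985567e-04  1.39678854e+00] [-0.28985538  0.50082385 -0.56085976] 0.6486298224423748
[0.46522464 0.20320156]
```

View pics/p9.png

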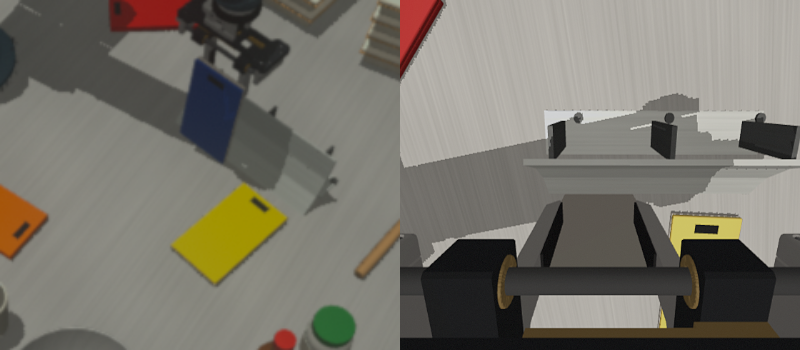

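The board is nearly upright and held by both fingers. I pull past vertical.

Call:
arm_command([
  [-0.01,0,0,0,0,0,0.35],
  [-0.01,0,0,0,0,0,0.35],
  [-0.01,0,0,0,0,0,0.35],
  [-0.01,0,0,0,0,0,0.35],
  [-0.01,0,0,0,0,0,0.35],
])

```text
t: 11.08
tcp_pos: [0.4848, 0.0723, 0.1292]
tool_rot: [3.142, 0.0, 1.399]
contact_force: [-0.3, -0.5, -0.0]
opening: 0.652
```

Call:
arm_command([
  [-0.005,0,0,0,0,0,0.35],
  [0,0,0,0,0,0,0.35],
  [0,0,0,0,0,0,0.35],
  [0,0,0,0,0,0,0.35],
  [0,0,0,0,0,0,0.35],
])

```text
t: 11.5
tcp_pos: [0.4841, 0.0688, 0.1291]
tool_rot: [-3.142, -0.0, 1.399]
contact_force: [-0.4, 0.7, 0.0]
opening: 0.646
```

```bash
python3 look.py p10
```

```text
11.6 [0.4841291  0.06879561 0.12914017] [-3.14155245e+00 -5.82713750e-05  1.39943987e+00] [ 0.1553179  -0.29756293  0.51763652] 0.6505738125997407
[0.46517191 0.15006562]
```

View pics/p10.png

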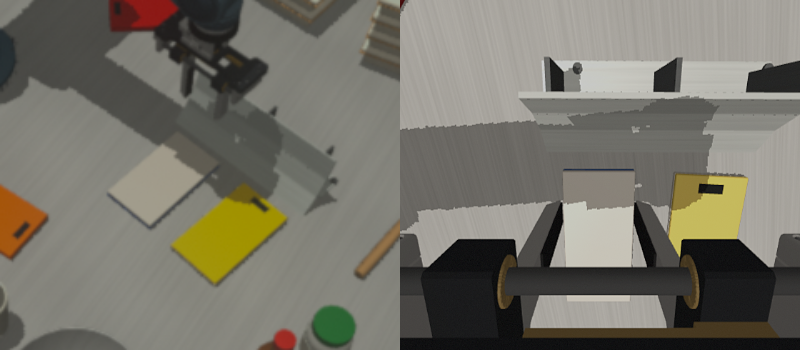

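The board has fallen white side up, at scene crop (163,180). I lift clear and verify.

Call:
arm_command([
  [0,0,-0.038,0,0,0,0.35],
  [0.03,0,-0.038,0,0,0,0.35],
  [0.03,0,-0.03,0,0,0,0.35],
  [0.03,0,0,0,0,0,0.35],
  [0,0,0,0,0,0,0.35],
])

```text
t: 12.02
tcp_pos: [0.5003, 0.1563, 0.2322]
tool_rot: [3.137, -0.003, 1.403]
contact_force: [-0.6, -0.3, -0.8]
opening: 0.654
```

Call:
arm_command([
  [0,0,0,0,0,0,0.35],
  [0,0,0,0,0,0,0.35],
  [0,0,0,0,0,0,0.35],
])

```text
t: 12.27
tcp_pos: [0.4981, 0.1518, 0.2284]
tool_rot: [-3.14, 0.001, 1.398]
contact_force: [0.6, -0.3, -0.2]
opening: 0.65
```

```bash
python3 look.py p11
python3 - <<'E'
from h import *
e=np.array([[.985,-.17],[.17,.985]])
for n in ("scene","top"):
    c=read_camera(n);P=cloud(c)
    k=max((k for k in cv2.findContours(mask(c,22,35),cv2.RETR_EXTERNAL,cv2.CHAIN_APPROX_NONE)[0] if cv2.boundingRect(k)[1]>130 and cv2.boundingRect(k)[0]>150),key=cv2.contourArea)
    q=np.array([ray(c,p[0],.014)[:2] for p in k],np.float32);print(n,"yellow",cv2.minAreaRect(q))
    h=cv2.cvtColor(c["image"],cv2.COLOR_BGR2HSV)
    m=(P[...,2]>.009)&(P[...,2]<.03)&(c["depth"]>0)&(h[...,1]<90)
    U=P[...,:2]@e.T-[0,.174]; m&=(abs(U[...,0]-.465)<.07)&(U[...,1]>-.25)&(U[...,1]<-.003)
    Q=np.c_[U[m],P[...,2][m]];print("white",len(Q),cv2.minAreaRect(Q[:,:2].astype(np.float32)),"z",np.percentile(Q[:,2],[5,50,95]).round(4))
    A=Q-Q.mean(0);nr=np.linalg.svd(A,full_matrices=False)[2][2];print("tilt",np.degrees(np.arccos(abs(nr[2]))))
E
```

```text
12.3667 [0.49832308 0.15163967 0.22856699] [-3.14028292e+00  4.88809128e-04  1.39751786e+00] [ 0.47264459 -0.5455991  -0.33358875] 0.6474624480437811
[0.46506949 0.23408   ]
scene yellow ((0.6189241409301758, -0.0482407808303833), (0.18253852427005768, 0.10241590440273285), 77.59334564208984)
white 1829 ((0.46310415863990784, -0.13282881677150726), (0.2287152111530304, 0.13413025438785553), 89.07029724121094) z [0.0108 0.0151 0.0196]
tilt 0.07074726713712892
top yellow ((0.6164669990539551, -0.04755226522684097), (0.17992132902145386, 0.10063870996236801), 77.61610412597656)
white 1507 ((0.4646173417568207, -0.1294737458229065), (0.12081677466630936, 0.22378619015216827), 6.897670745849609) z [0.0102 0.015  0.0203]
tilt 0.12934639572235584
```

View pics/p11.png

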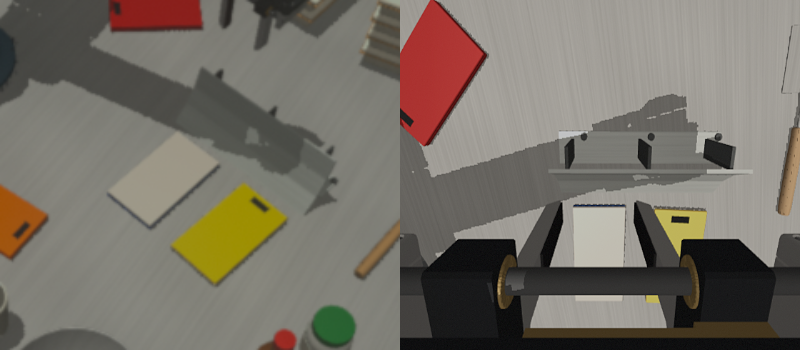

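```bash
python3 -c "
from station import bot
print(bot.close_job())"
```

```text
the job is handed in; nothing more can be done
None
```

The blue board is turned over: it lies flat in front of the fence, white side up. I handed the job in with the robot's clock at about 12.5 s; the hand-in reports no verdict.

I pushed the blue board square-on with two partly open fingers until it leaned on the fence. It stayed there when let go, at about 59.6° from lying flat. I then went over the fence, hooked the upper end from behind and drew it past upright until it fell.

**Last checks:**
- **Blue board:** its tilt is about 0.1° and its top face is at z of about 15 mm. Its centre is roughly 110–130 mm in front of the toe.
- **Yellow board:** its centre is the same as at the start to within 1 mm in both views.
- **Robot:** the gripper is lifted clear and touches nothing.

**One check disagreed:** the outline I measured for the white board came out too large, about 225 × 120–135 mm instead of 180 × 100 mm. I put this down to depth noise from the table getting into the mask. The board's centre is therefore only good to about 20–30 mm, still well inside the allowed 50–300 mm.

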